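# Find the tattoo switch that still snaps and park the machine on its dock

### The arm

A 7-joint arm with a two-finger parallel gripper is mounted at the origin on the work surface. World frame = base frame: x ahead of the robot, y to its left, z up, the work surface at z = 0. Lengths are in m, angles in rad, forces in N, time in s.
With the tool pointing down it reaches from about 0.4 to 0.875 m from the base axis. Payload 19.3 kg.
Tool frame: the origin (TCP) lies at the very end of the fingers, on their centre line; the grasp point (between the pads) lies 19 mm behind it; z points along the fingers, y is the line along which they close (so a half turn about z gives the same grasp; the last joint's range is limited). The gripper opens to 85 mm and grips with 20 to 120 N. Pads are 22 mm wide; open, the fingers measure 114 mm over their backs; the gripper's body (76 mm by 85 mm) begins 54 mm behind the grasp point. The pads swing forward as they close: fully open they stand 13 mm farther back than shut.
Start: joints at [-1.25, 0.521, -0.036, 1.599, 0.021, 1.021, -0.113], TCP at [0.238, 0.578, 0.231] pointing down, gripper open.
Joint ranges: [-2.91, 2.91], [-0.3, 2.13], [-1.5, 1.42], [0.17, 2.43], [-1.26, 4.41], [0.16, 1.93], [-2.52, 2.52]. Speed limits (rad/s): [1.89, 1.89, 2.39, 2.39, 3.01, 3.01, 3.01].

### API

Orientations are given as [roll, pitch, yaw] about the fixed x, y, z axes, in that order (R = Rz(yaw) Ry(pitch) Rx(roll)).
In Python, from workcell import monitor, optics, job_done gives the robot as it stands.
- The arm moves only by the shell command python3 -m handwheel 'ROWS' [FORCE]. ROWS is JSON, a list of rows, each an object of numbers: "dx", "dy", "dz": the shift along the tool's x, y, z in cm; "wx", "wy", "wz": the turn, a rotation vector about the tool's x, y, z in rad; "claw": the opening in per cent of the stroke, from 0 (shut) to 100 (fully open). A call has 1 to 8 rows; each row shifts and turns the commanded pose from where the row before left it, along the tool's axes as they then stand; what a row does not reach is not made up. A row lasts 1/8 s, in which the tool goes at most 62.5 mm and 10.7 degrees, less where a joint would pass 70% of its speed; a pose out of reach is approached as far as the arm can. A call with a gripper value outside its range is refused whole. The fingers move at their own pace and stop on an object; FORCE is the grip in N (left out, the last holds). Time passes only in rows, so rows that do not move let the fingers close. It gives the time, the measured TCP pose, the force, the opening and the grip force at its end, in the units of the state.
- monitor.observe(): the state, without advancing time (a new reading comes with each control period).
- optics.grab_frame(name): name is "scene" or "top"; returns a dict with "frame" (384x512x3 uint8, blue, green, red), "fovy" (degrees; the focal length in pixels is half the picture's height over the tangent of half this angle, whatever the lens; pixels are square), "cx", "cy" (the principal point, pixels), "k1" (the pictures are not rectified: a ray, as slopes to the right and down, at radius r is drawn at 1 + k1 r^2 times it, then the intrinsics apply), "R" (3x3) and "t" (3): a world point X has camera coordinates R X + t. Camera axes: x right, y down, z forward; pixel columns grow to the right and rows downward; lengths in m; the calibration is good to about 2 mm. A picture is of the moment at which its call begins. There is no depth.
- job_done(): hands the job in; it is judged then, once.
Trained networks look in the newest picture that a camera, given by its name, has taken for a name from the list of things; names that differ only in an ending like _2 or _b are one class to them, and where a whole thing is asked for, a point or a joint stands for the part that bears it (a point fixed in the world has none). Each returns a list of dicts, best first, with "p" (0 to 1); they miss things now and then, are a little off and sometimes report something else, mostly with a low value. They report only what shows in the picture. A call takes as long as a camera call. They do not tell look-alikes from the thing itself.
- optics.masks_of(name, camera): "region" (384x512 bool, what is visible of it) and "rect" ([left, top, width, height] in pixels, round what is visible of it).
The state is a dict: "clock": time; "qpos": joint angles; "qd": joint speeds; "joint_efforts": joint torques, N m; "position": TCP position; "tool_rot": TCP orientation; "force": force on the tool from outside, world axes, zero at the start; "moment": the same for the moment, N m; "grip_width": finger opening in m; "finger_force": force on a finger pad.
Only numpy, scipy, OpenCV 4.12 (cv2) and the standard library are available. Lean on these libraries where they do the work, as an engineer would, in place of code of your own. Each camera call takes 0.05 s, during which the arm holds its last target. There are 200 camera calls.

### The job

Only one of these three identical hand switches still works. Press them slowly, never harder than 20 N, until you feel the one that snaps over and then stays down by itself (the worn ones just stay soft and spring back), follow that one gently down to its stop and leave it down; then take the tattoo machine out of its leaning rest and stand it upright on the round dock disc of that working switch, so that it stays without wobble. Do not disturb the bottle, the jar or the wooden stick.

Things in the scene. Friction and masses are not known exactly. Their poses are not given: they have to be found in the camera images.
- station_left: left switch station (seen from the robot), fixed: steel base plate 180 x 90 x 8 mm, origin under its centre on the table, x along its length away from the robot, z up. On it, 45 mm to +x, a round black housing 76 mm wide that ends 36 mm above the table, with the grey push cap; 55 mm to -x the dock disc.
- switch_left (a joint): travel of this station's push cap in m, 0 up. First 0 to 5 mm of idle play (hidden, differs) at 1 N friction, then a spring. Worn: 3 N rising evenly to 7 N in 8 mm, then a rubber stop (4 N/mm); springs back to the end of the play. Working: rises steeply to a peak of 6 to 7 N 2 mm into the spring, then drops to nothing by 5 mm; then the cap is slack (1 N friction, stays where left) to the rubber stop at 8 mm.
- cap_left (a point): centre of the flat top (44 mm wide) of this station's grey push cap, 58 mm wide; 62 mm above the table when up; moves with the cap. Which of the three stations works is drawn anew each time and cannot be seen.
- dock_left (a point): centre of the top of this station's aluminium dock disc, 50 mm wide, top 16 mm above the table.
- station_middle: middle switch station (seen from the robot), fixed: steel base plate 180 x 90 x 8 mm, origin under its centre on the table, x along its length away from the robot, z up. On it, 45 mm to +x, a round black housing 76 mm wide that ends 36 mm above the table, with the grey push cap; 55 mm to -x the dock disc.
- switch_middle (a joint): travel of this station's push cap in m, 0 up. First 0 to 5 mm of idle play (hidden, differs) at 1 N friction, then a spring. Worn: 3 N rising evenly to 7 N in 8 mm, then a rubber stop (4 N/mm); springs back to the end of the play. Working: rises steeply to a peak of 6 to 7 N 2 mm into the spring, then drops to nothing by 5 mm; then the cap is slack (1 N friction, stays where left) to the rubber stop at 8 mm.
- cap_middle (a point): centre of the flat top (44 mm wide) of this station's grey push cap, 58 mm wide; 62 mm above the table when up; moves with the cap. Which of the three stations works is drawn anew each time and cannot be seen.
- dock_middle (a point): centre of the top of this station's aluminium dock disc, 50 mm wide, top 16 mm above the table.
- station_right: right switch station (seen from the robot), fixed: steel base plate 180 x 90 x 8 mm, origin under its centre on the table, x along its length away from the robot, z up. On it, 45 mm to +x, a round black housing 76 mm wide that ends 36 mm above the table, with the grey push cap; 55 mm to -x the dock disc.
- switch_right (a joint): travel of this station's push cap in m, 0 up. First 0 to 5 mm of idle play (hidden, differs) at 1 N friction, then a spring. Worn: 3 N rising evenly to 7 N in 8 mm, then a rubber stop (4 N/mm); springs back to the end of the play. Working: rises steeply to a peak of 6 to 7 N 2 mm into the spring, then drops to nothing by 5 mm; then the cap is slack (1 N friction, stays where left) to the rubber stop at 8 mm.
- cap_right (a point): centre of the flat top (44 mm wide) of this station's grey push cap, 58 mm wide; 62 mm above the table when up; moves with the cap. Which of the three stations works is drawn anew each time and cannot be seen.
- dock_right (a point): centre of the top of this station's aluminium dock disc, 50 mm wide, top 16 mm above the table.
- rest: fixed aluminium leaning rest, base 100 x 70 x 8 mm, origin under its centre, x away from the robot (give or take its yaw), z up. It carries a square pocket, 36 mm wide inside, 4 mm walls, 40 mm deep, leaning 0.35 rad from vertical towards the rest's -x; the middle of the pocket floor lies at x 20, z 30 mm.
- machine: plain steel pen-shaped tattoo machine, 120 mm long, 180 g (may vary by 25 percent). Origin at the centre of its narrow flat foot (22 mm wide), z along it to the nozzle. 32 mm wide from 13 to 100 mm above the foot, then a tapering nozzle. At the start its foot is in the pocket of the rest and it leans 0.35 rad towards the rest's -x; draw it out along its own axis. It stands upright on its foot.
- machine_grip (a point): point on the machine's axis 80 mm above its foot, the middle of the free gripping length (62 to 98 mm).
- ink_bottle: bystander: white ink bottle with black cap, 40 mm wide, 100 mm tall, origin under its centre
- salve_jar: bystander: jar with metal lid, 60 mm wide, 55 mm tall, origin under its centre
- stick: bystander: flat wooden stick 150 x 18 x 5 mm lying on the table, origin under its centre, x along it
Not all that is in view belongs to the job. Leave any pink or red look-alike of the station_left alone.

How it is judged:
By the outcome, as a careful person would: the job done as asked, in the order asked, and still so for the second after the job is handed in, with the robot touching nothing.
It also fails if it takes over 72 s, if anything falls off the work surface, if the arm or the gripper's body presses on something with over 40 N, if the wrist force passes 120 N, or if a joint passes its speed limit or range.

## Working session

There is one attempt and no reset: what is moved stays moved. The work goes in short steps, Python scripts to look and compute and a shell command to move; the robot and the scene stay as the last step left them, time stands still between calls to the robot, and variables do not carry over. Pictures are saved under pics/ and viewed, at most 10 in all, crops included, and the job is handed in when it is done.

```bash
mkdir -p pics; ls; python3 - <<'E'
from workcell import monitor, optics
import cv2,numpy as np
s=monitor.observe(); print({k:np.round(v,3).tolist() for k,v in s.items()})
for n in("scene","top"):
    f=optics.grab_frame(n); cv2.imwrite(f"pics/{n}0.png",f["frame"]); print(n,{k:np.round(v,4).tolist() for k,v in f.items() if k!="frame"})
    for o in ["station_left","cap_left","dock_left","rest","machine","machine_grip","ink_bottle","salve_jar","stick"]:
        try: print(o,[(round(float(d["p"]),2),d["rect"]) for d in optics.masks_of(o,n)])
        except Exception as e: print(o,e)
E
```

```text
pics
{'clock': 0.0, 'qpos': [-1.25, 0.522, -0.036, 1.6, 0.021, 1.021, -0.113], 'qd': [-0.0, 0.001, 0.0, -0.001, 0.002, 0.002, 0.001], 'joint_efforts': [0.001, -92.708, 1.981, -36.993, 0.018, 0.008, 0.0], 'position': [0.238, 0.578, 0.231], 'tool_rot': [-3.14, 0.0, 2.751], 'force': [0.554, 0.366, 0.132], 'moment': [0.01, -0.02, 0.014], 'finger_force': 0.0, 'grip_width': 0.085}
scene {'fovy': 43.6789, 'cx': 256.5452, 'cy': 195.0716, 'k1': -0.2005, 'R': [[0.5439, 0.839, -0.0174], [0.6571, -0.4387, -0.6131], [-0.522, 0.322, -0.7898]], 't': [-0.3644, -0.2526, 1.6195]}
station_left [(0.87, [316.2, 100.2, 48.0, 40.9]), (0.55, [278.4, 162.4, 60.6, 50.5])]
cap_left [(0.95, [378.5, 222.8, 21.1, 19.9]), (0.76, [339.0, 108.3, 20.5, 16.3]), (0.71, [312.4, 177.2, 16.5, 14.7]), (0.35, [233.3, 166.9, 16.7, 27.1])]
dock_left [(0.95, [317.8, 101.6, 46.5, 36.8]), (0.83, [338.2, 203.8, 71.4, 58.2]), (0.68, [281.8, 163.1, 59.3, 48.5]), (0.19, [251.8, 253.4, 23.7, 23.6])]
rest [(0.75, [229.1, 188.6, 29.1, 29.7]), (0.46, [251.2, 253.6, 23.8, 21.4]), (0.4, [312.8, 180.1, 18.8, 17.0])]
machine [(0.81, [235.0,
[... 473 characters left out ...]
tation_left [(0.91, [182.2, 107.9, 26.7, 46.8]), (0.74, [192.1, 172.4, 29.2, 49.0]), (0.64, [115.4, 221.4, 37.7, 55.2])]
cap_left [(0.53, [195.2, 172.5, 18.3, 18.0]), (0.5, [182.8, 106.9, 13.6, 15.4]), (0.48, [124.8, 221.8, 14.6, 20.6])]
dock_left [(0.94, [179.4, 108.6, 31.6, 48.2]), (0.93, [117.7, 218.6, 31.9, 58.3]), (0.6, [195.5, 169.6, 24.9, 53.8])]
rest [(0.7, [253.6, 191.8, 22.9, 31.9])]
machine [(0.54, [260.8, 200.6, 12.1, 17.7])]
machine_grip [(0.69, [259.0, 200.1, 11.5, 18.2])]
ink_bottle [(0.48, [326.2, 130.0, 11.9, 15.0])]
salve_jar [(0.56, [239.7, 138.4, 13.4, 19.0]), (0.5, [360.4, 162.7, 17.6, 18.8])]
stick [(0.81, [185.7, 241.1, 39.5, 18.5]), (0.17, [195.6, 172.4, 20.3, 21.8])]
```

```bash
python3 - <<'E'
import cv2
a=cv2.imread("pics/scene0.png")[80:320,180:430]; cv2.imwrite("pics/s1.png",cv2.resize(a,None,fx=2.5,fy=2.5,interpolation=2)[:600])
a=cv2.imread("pics/top0.png")[90:290,100:390]; cv2.imwrite("pics/t1.png",cv2.resize(a,None,fx=2.7,fy=2.7,interpolation=2))
E
```

```text
(no output)
```

View pics/s1.png

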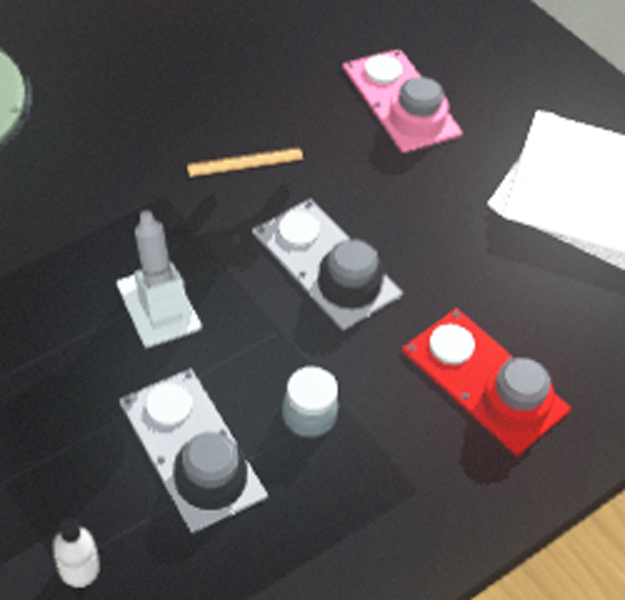

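View pics/t1.png

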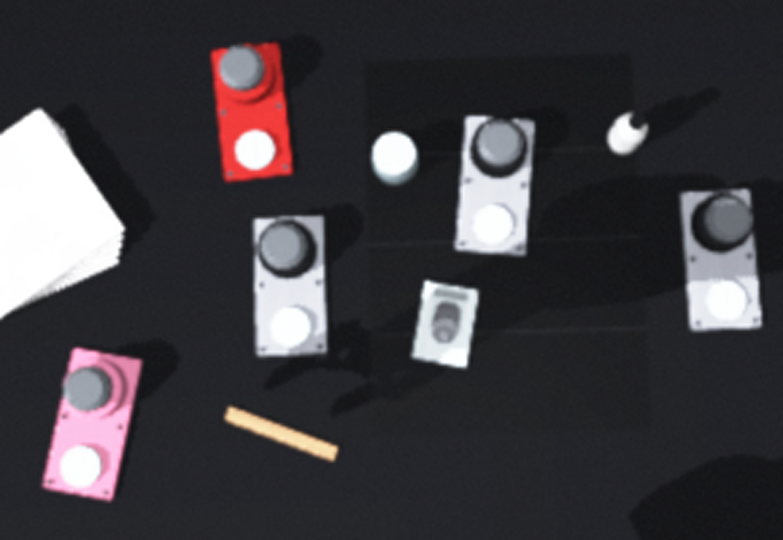

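The top view shows three steel-grey stations: left around (207,195), middle (283,158) and right (367,186). The red one at (193,131) and the pink one at (134,247) are look-alikes. The rest with the machine is at (265,209), the jar at (246,148), the bottle at (332,138) and the stick at (204,250). The grey plates match the "steel" description, so those three are the real ones.

```bash
cat > h.py <<'E'
from workcell import monitor, optics
import cv2,numpy as np
def K(f):
    F=192/np.tan(np.radians(f["fovy"]/2)); return F
def ray(f,u,v):
    F=K(f); d=np.array([(u-f["cx"])/F,(v-f["cy"])/F]); s=d.copy()
    for _ in range(20): s=d/(1+f["k1"]*(s@s))
    R=np.array(f["R"]);t=np.array(f["t"])
    return -R.T@t, R.T@np.array([s[0],s[1],1])
def at(f,u,v,z):
    c,d=ray(f,u,v); return c+d*(z-c[2])/d[2]
def proj(f,X):
    c=np.array(f["R"])@X+f["t"]; s=c[:2]/c[2]; s=s*(1+f["k1"]*(s@s)); return s*K(f)+[f["cx"],f["cy"]]
def tri(r1,r2):
    (a,d),(b,e)=r1,r2
    s=np.linalg.lstsq(np.stack([d,-e],1),b-a,rcond=None)[0]
    p,q=a+s[0]*d,b+s[1]*e; return (p+q)/2,np.linalg.norm(p-q)
E
python3 - <<'E'
from h import *
fs={n:optics.grab_frame(n) for n in("scene","top")}
for n,f in fs.items():
    g=f["frame"].astype(int); hsv=cv2.cvtColor(f["frame"],cv2.COLOR_BGR2HSV)
    for lab,m in(("disc",g.min(2)>232),("cap",(hsv[...,1]<50)&(hsv[...,2]>85)&(hsv[...,2]<165))):
        k,_,st,c=cv2.connectedComponentsWithStats(cv2.morphologyEx(m.astype(np.uint8),cv2.MORPH_OPEN,np.ones((3,3))))
        z=.016 if lab=="disc" else .062
        for i in range(1,k):
            if 40<st[i,4]<900: print(n,lab,st[i].tolist(),c[i].round(1),at(f,*c[i],z).round(3)[:2])
    for o in("machine","rest"):
        d=optics.masks_of(o,n)[0]; ys,xs=np.nonzero(d["region"]); print(n,o,d["p"],d["rect"],len(xs),xs.mean(),ys.mean())
cv2.imwrite("pics/s2.png",cv2.resize(fs["scene"]["frame"][140:230,200:300],None,fx=6,fy=6,interpolation=2))
cv2.imwrite("pics/t2.png",cv2.resize(fs["top"]["frame"][185:235,235:295],None,fx=10,fy=10,interpolation=2))
a=np.hstack([cv2.resize(fs["scene"]["frame"][150:220,220:275],(440,560),interpolation=2),cv2.resize(fs["top"]["frame"][187:230,250:280],(360,516),interpolation=2)[:560] if 0 else cv2.resize(fs["top"]["frame"][180:236,246:282],(360,560),interpolation=2)])
cv2.imwrite("pics/m.png",a)
E
```

```text
scene disc [463, 0, 49, 32, 822] [494.6  10.3] [0.178 1.665]
scene disc [326, 102, 15, 10, 112] [333.  106.5] [0.304 0.551]
scene disc [0, 142, 18, 22, 149] [  9.7 152.2] [-0.139 -0.475]
scene disc [292, 164, 16, 13, 165] [299.6 170.2] [0.474 0.283]
scene disc [353, 210, 16, 14, 190] [360.5 216.6] [0.709 0.325]
scene disc [296, 228, 19, 15, 238] [304.7 235. ] [0.671 0.157]
scene disc [239, 233, 18, 16, 227] [247.3 240.6] [0.599 0.017]
scene disc [124, 256, 17, 16, 221] [131.8 263.3] [ 0.49  -0.281]
scene disc [30, 359, 44, 25, 527] [ 52.  373.6] [ 0.665 -0.586]
scene disc [495, 368, 17, 16, 138] [505.2 377.3] [1.284 0.32 ]
scene cap [358, 0, 39, 30, 805] [377.3  13.9] [-0.013  1.047]
scene cap [394, 0, 33, 16, 275] [410.    5.6] [0.007 1.227]
scene cap [347, 9, 7, 13, 57] [350.4  14.9] [-0.065  0.941]
scene cap [493, 42, 19, 42, 494] [504.3  64.2] [0.506 1.255]
scene cap [388, 72, 15, 15, 86] [395.1  79.2] [0.349 0.794]
scene cap [340, 116, 16, 10, 103] [346.9 121.3] [0.421 0.507]
scene cap [402, 121, 42, 16, 313] [423.2 127.7] [0.579 0.698]
scene cap [370, 127, 23, 40, 363] [379.4 1
[... 1482 characters left out ...]
190, 112, 7, 11, 43] [193.6 117.5] [0.796 0.32 ]
top cap [362, 160, 16, 19, 227] [369.9 169.9] [ 0.593 -0.276]
top cap [261, 202, 9, 12, 93] [265.1 207.3] [0.477 0.083]
top cap [133, 226, 8, 14, 56] [137.2 232.1] [0.408 0.512]
top cap [269, 312, 65, 43, 849] [311.  330.2] [ 0.078 -0.052]
top cap [267, 338, 13, 27, 179] [272.6 350.3] [0.019 0.074]
top cap [272, 353, 73, 31, 570] [306.7 371.8] [-0.049 -0.032]
top cap [432, 365, 80, 14, 307] [472.5 371.8] [-0.063 -0.555]
top cap [0, 373, 16, 11, 124] [  6.1 379.1] [-0.046  0.927]
top machine 0.31 [350.8, 162.6, 28.6, 49.4] 1352 366.219674556213 185.53402366863907
top rest 0.81 [253.8, 193.0, 22.0, 29.9] 465 265.01505376344085 208.70322580645163
```

View pics/m.png

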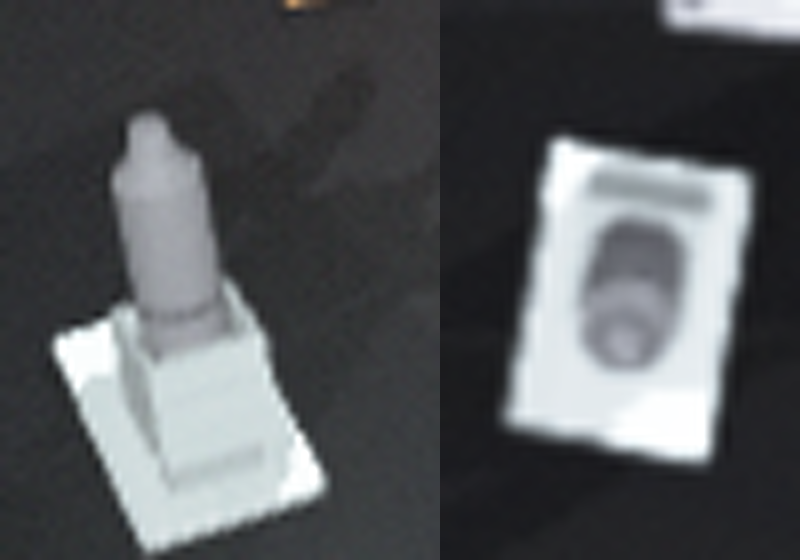

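```bash
python3 - <<'E'
from h import *
fs={n:optics.grab_frame(n) for n in("scene","top")}; S,T=fs["scene"],fs["top"]
for n,p,q in(("dockL",(299.6,170.2),(207.8,211.1)),("dockM",(247.3,240.6),(283,173)),("dockR",(131.8,263.3),(369.3,201.1)),("capL",(321.6,184),(206.3,181.5)),("capM",(264,264),(285.2,144.4)),("tip",(238.6,165),(264.5,214.5))):
    print(n,tri(ray(S,*p),ray(T,*q)))
for n,c in(("L",(206.3,181.5)),("M",(285.2,144.4)),("R",(368.1,171.9))): print("cap",n,at(T,*c,.062).round(3))
P=np.array([at(T,*c,.008)[:2] for c in((257.2,193.5),(277.5,197.2),(272.8,226.5),(252.3,222.8))])
print("rest top",P.round(3).tolist(),P.mean(0))
Q=np.array([at(S,*c,.008)[:2] for c in((226.5,193.1),(238.75,219),(260.6,211))]); print("rest scene",Q.round(3).tolist(),(Q[0]+Q[2])/2)
for yaw in(np.arctan2(*(P[0]-P[3]+P[1]-P[2])[::-1]),np.arctan2(*(Q[1]-Q[0])[::-1])):
    c=(P.mean(0)+(Q[0]+Q[2])/2)/2; u=np.array([np.cos(yaw),np.sin(yaw)])
    for l in(0,.08,.12):
        xy=c+u*(.02-l*np.sin(.35)); X=np.array([*xy,.03+l*np.cos(.35)]); print(round(yaw,3),l,X.round(3),proj(S,X).round(1),proj(T,X).round(1))
E
```

```text
dockL (array([0.47355505, 0.28236793, 0.01634834]), np.float64(0.0016620045476496567))
dockM (array([0.59905569, 0.01568314, 0.01708398]), np.float64(0.0011956477133407025))
dockR (array([ 0.49033264, -0.28096304,  0.01634932]), np.float64(0.0010697765764108192))
capL (array([0.57367561, 0.28269525, 0.05156528]), np.float64(0.005800274875974904))
capM (array([0.6958516 , 0.00589703, 0.04041413]), np.float64(0.0016703029661913945))
tip (array([0.4497775 , 0.08676067, 0.14123744]), np.float64(0.0012576986982444944))
cap L [0.571 0.279 0.062]
cap M [0.69  0.007 0.062]
cap R [ 0.586 -0.269  0.062]
rest top [[0.53, 0.108], [0.515, 0.037], [0.413, 0.057], [0.428, 0.128]] [0.47158658 0.08266895]
rest scene [[0.421, 0.056], [0.52, 0.037], [0.531, 0.104]] [0.47567362 0.08021461]
-0.195 0 [0.493 0.078 0.03 ] [245.5 201.8] [266.3 203.2]
-0.195 0.08 [0.466 0.083 0.105] [240.9 178. ] [265.3 209.8]
-0.195 0.12 [0.453 0.086 0.143] [238.6 165.6] [264.7 213.4]
-0.187 0 [0.493 0.078 0.03 ] [245.5 201.8] [266.2 203.2]
-0.187 0.08 [0.466 0.083 0.105] [240.9 178. ] [265.3 209.8]
-0.187 0.12 [0.453 0.085 0.143] [238.5 165.6] [264.7 213.4]
```

The two views agree:

| Thing | Position (m) |
|---|---|
| Left dock | (.4735, .282) |
| Middle dock | (.599, .016) |
| Right dock | (.490, -.281) |
| Left cap | (.573, .280) |
| Middle cap | (.695, .006) |
| Right cap | (.588, -.270) |
| Machine grip point | (.466, .083, .105) |

The rest's yaw is -.19. I'm moving to the left cap now.

```bash
python3 -m handwheel '[{"wz":-0.13,"claw":0,"dz":1},{"wz":-0.13,"claw":0,"dz":1},{"wz":-0.13,"claw":0,"dz":1},{"dx":-4.1,"dy":-3.7,"dz":1,"claw":0},{"dx":-4.1,"dy":-3.7,"dz":1,"claw":0},{"dx":-4.1,"dy":-3.7,"dz":1,"claw":0},{"dx":-4.1,"dy":-3.7,"dz":1,"claw":0},{"dx":-4.1,"dy":-3.7,"dz":1,"claw":0}]'
python3 -m handwheel '[{"dx":-4.1,"dy":-3.7,"dz":1,"claw":0},{"dx":-4.1,"dy":-3.7,"dz":1,"claw":0},{"dx":-4.1,"dy":-3.7,"dz":1,"claw":0},{}]'
```

```text
schema error: expected keys dx, dy, dz, wx, wy, wz, claw
schema error: expected keys dx, dy, dz, wx, wy, wz, claw
```

```bash
python3 -m handwheel '[{"dx":0,"dy":0,"dz":1,"wx":0,"wy":0,"wz":-0.13,"claw":0},{"dx":0,"dy":0,"dz":1,"wx":0,"wy":0,"wz":-0.13,"claw":0},{"dx":0,"dy":0,"dz":1,"wx":0,"wy":0,"wz":-0.13,"claw":0},{"dx":-4.1,"dy":-3.7,"dz":1,"wx":0,"wy":0,"wz":0,"claw":0},{"dx":-4.1,"dy":-3.7,"dz":1,"wx":0,"wy":0,"wz":0,"claw":0},{"dx":-4.1,"dy":-3.7,"dz":1,"wx":0,"wy":0,"wz":0,"claw":0},{"dx":-4.1,"dy":-3.7,"dz":1,"wx":0,"wy":0,"wz":0,"claw":0},{"dx":-4.1,"dy":-3.7,"dz":1,"wx":0,"wy":0,"wz":0,"claw":0}]'
python3 -m handwheel '[{"dx":-4.1,"dy":-3.7,"dz":1,"wx":0,"wy":0,"wz":0,"claw":0},{"dx":-4.1,"dy":-3.7,"dz":1,"wx":0,"wy":0,"wz":0,"claw":0},{"dx":-4.1,"dy":-3.7,"dz":1,"wx":0,"wy":0,"wz":0,"claw":0},{"dx":0,"dy":0,"dz":0,"wx":0,"wy":0,"wz":0,"claw":0}]'
```

```text
clock: 2.4
position: [0.4442, 0.3915, 0.1512]
tool_rot: [3.141, 0.0, 3.141]
force: [0.5, 0.0, 0.3]
grip_width: -0.0003
finger_force: 0.0
clock: 2.9
position: [0.5687, 0.2769, 0.1203]
tool_rot: [-3.139, 0.0, 3.134]
force: [0.1, 0.4, 1.2]
grip_width: -0.0002
finger_force: 0.0
```

```bash
python3 -m handwheel '[{"dx":-0.1,"dy":0.1,"dz":2.5,"wx":0,"wy":0,"wz":0,"claw":0},{"dx":-0.1,"dy":0.1,"dz":2,"wx":0,"wy":0,"wz":0,"claw":0},{"dx":0,"dy":0,"dz":0.8,"wx":0,"wy":0,"wz":0,"claw":0},{"dx":0,"dy":0,"dz":0.2,"wx":0,"wy":0,"wz":0,"claw":0}]'
python3 -m handwheel '[{"dx":0,"dy":0,"dz":0.1,"wx":0,"wy":0,"wz":0,"claw":0},{"dx":0,"dy":0,"dz":0.1,"wx":0,"wy":0,"wz":0,"claw":0}]'
python3 -m handwheel '[{"dx":0,"dy":0,"dz":0.1,"wx":0,"wy":0,"wz":0,"claw":0},{"dx":0,"dy":0,"dz":0.1,"wx":0,"wy":0,"wz":0,"claw":0}]'
python3 -m handwheel '[{"dx":0,"dy":0,"dz":0.1,"wx":0,"wy":0,"wz":0,"claw":0},{"dx":0,"dy":0,"dz":0.1,"wx":0,"wy":0,"wz":0,"claw":0}]'
```

```text
clock: 3.4
position: [0.5676, 0.2838, 0.066]
tool_rot: [-3.141, -0.0, 3.141]
force: [0.4, 0.2, 0.7]
grip_width: -0.0001
finger_force: 0.0
clock: 3.65
position: [0.5681, 0.2837, 0.0648]
tool_rot: [3.141, 0.001, 3.141]
force: [-0.3, 1.1, -0.3]
grip_width: -0.0003
finger_force: 0.0
clock: 3.9
position: [0.5679, 0.2836, 0.0624]
tool_rot: [3.142, 0.0, 3.141]
force: [-0.4, -0.7, 0.7]
grip_width: 0.0005
finger_force: 0.0
clock: 4.15
position: [0.5679, 0.2836, 0.0603]
tool_rot: [3.142, 0.0, 3.141]
force: [0.6, 0.6, 0.6]
grip_width: 0.0001
finger_force: 0.3
```

```bash
for i in 1; do
python3 -m handwheel '[{"dx":0,"dy":0,"dz":0.1,"wx":0,"wy":0,"wz":0,"claw":0}]'
python3 -m handwheel '[{"dx":0,"dy":0,"dz":0.1,"wx":0,"wy":0,"wz":0,"claw":0}]'
python3 -m handwheel '[{"dx":0,"dy":0,"dz":0.1,"wx":0,"wy":0,"wz":0,"claw":0}]'
python3 -m handwheel '[{"dx":0,"dy":0,"dz":0.1,"wx":0,"wy":0,"wz":0,"claw":0}]'
python3 -m handwheel '[{"dx":0,"dy":0,"dz":0.1,"wx":0,"wy":0,"wz":0,"claw":0}]'
python3 -m handwheel '[{"dx":0,"dy":0,"dz":0.1,"wx":0,"wy":0,"wz":0,"claw":0}]'
done | grep -E "pos|^force"
```

```text
position: [0.5679, 0.2836, 0.0593]
force: [-0.1, -0.4, 2.6]
position: [0.5679, 0.2836, 0.0584]
force: [-1.5, -0.9, 2.7]
position: [0.5679, 0.2836, 0.0574]
force: [0.5, 0.0, 4.0]
position: [0.5679, 0.2836, 0.0563]
force: [-0.7, -0.6, 4.5]
position: [0.5679, 0.2836, 0.0554]
force: [-0.1, 0.4, 6.4]
position: [0.5679, 0.2836, 0.0544]
force: [-0.0, -0.6, 6.2]
```

```bash
{ 
python3 -m handwheel '[{"dx":0,"dy":0,"dz":0.1,"wx":0,"wy":0,"wz":0,"claw":0}]'
python3 -m handwheel '[{"dx":0,"dy":0,"dz":0.1,"wx":0,"wy":0,"wz":0,"claw":0}]'
python3 -m handwheel '[{"dx":0,"dy":0,"dz":-0.2,"wx":0,"wy":0,"wz":0,"claw":0},{"dx":0,"dy":0,"dz":0,"wx":0,"wy":0,"wz":0,"claw":0}]'
python3 -m handwheel '[{"dx":0,"dy":0,"dz":-0.2,"wx":0,"wy":0,"wz":0,"claw":0},{"dx":0,"dy":0,"dz":0,"wx":0,"wy":0,"wz":0,"claw":0}]'
} | grep -E "pos|^force"
```

```text
position: [0.5679, 0.2836, 0.0534]
force: [-0.7, -1.1, 5.8]
position: [0.5679, 0.2836, 0.0524]
force: [-1.4, -0.8, 8.0]
position: [0.5679, 0.2836, 0.0545]
force: [-0.3, -0.2, 5.9]
position: [0.5679, 0.2836, 0.0565]
force: [0.2, -1.5, 4.7]
```

Left springs back smoothly, so it's worn. On to the middle one.

```bash
{ 
python3 -m handwheel '[{"dx":0,"dy":0,"dz":-5.4,"wx":0,"wy":0,"wz":0,"claw":0},{"dx":-2.1,"dy":-4.6,"dz":0,"wx":0,"wy":0,"wz":0,"claw":0},{"dx":-2.1,"dy":-4.6,"dz":0,"wx":0,"wy":0,"wz":0,"claw":0},{"dx":-2.1,"dy":-4.6,"dz":0,"wx":0,"wy":0,"wz":0,"claw":0},{"dx":-2.1,"dy":-4.6,"dz":0,"wx":0,"wy":0,"wz":0,"claw":0},{"dx":-2.1,"dy":-4.6,"dz":0,"wx":0,"wy":0,"wz":0,"claw":0},{"dx":-2.1,"dy":-4.6,"dz":0,"wx":0,"wy":0,"wz":0,"claw":0},{"dx":0,"dy":0,"dz":0,"wx":0,"wy":0,"wz":0,"claw":0}]'
python3 -m handwheel '[{"dx":0,"dy":0,"dz":2.5,"wx":0,"wy":0,"wz":0,"claw":0},{"dx":0,"dy":0,"dz":1.6,"wx":0,"wy":0,"wz":0,"claw":0},{"dx":0,"dy":0,"dz":0.3,"wx":0,"wy":0,"wz":0,"claw":0},{"dx":0,"dy":0,"dz":0,"wx":0,"wy":0,"wz":0,"claw":0}]'
} | grep -E "pos|^force"
```

```text
position: [0.6942, 0.0022, 0.1096]
force: [-0.6, 0.1, -0.5]
position: [0.6937, 0.0078, 0.0665]
force: [0.2, -1.0, -0.0]
```

```bash
{ 
python3 -m handwheel '[{"dx":0,"dy":0,"dz":0.2,"wx":0,"wy":0,"wz":0,"claw":0},{"dx":0,"dy":0,"dz":0.2,"wx":0,"wy":0,"wz":0,"claw":0}]'
python3 -m handwheel '[{"dx":0,"dy":0,"dz":0.1,"wx":0,"wy":0,"wz":0,"claw":0}]'
python3 -m handwheel '[{"dx":0,"dy":0,"dz":0.1,"wx":0,"wy":0,"wz":0,"claw":0}]'
python3 -m handwheel '[{"dx":0,"dy":0,"dz":0.1,"wx":0,"wy":0,"wz":0,"claw":0}]'
python3 -m handwheel '[{"dx":0,"dy":0,"dz":0.1,"wx":0,"wy":0,"wz":0,"claw":0}]'
python3 -m handwheel '[{"dx":0,"dy":0,"dz":0.1,"wx":0,"wy":0,"wz":0,"claw":0}]'
python3 -m handwheel '[{"dx":0,"dy":0,"dz":0.1,"wx":0,"wy":0,"wz":0,"claw":0}]'
python3 -m handwheel '[{"dx":0,"dy":0,"dz":0.1,"wx":0,"wy":0,"wz":0,"claw":0}]'
python3 -m handwheel '[{"dx":0,"dy":0,"dz":0.1,"wx":0,"wy":0,"wz":0,"claw":0}]'
} | grep -E "pos|^force"
```

```text
position: [0.6939, 0.0075, 0.0627]
force: [1.3, -0.5, -0.3]
position: [0.6937, 0.0075, 0.0614]
force: [-0.1, -0.3, 0.9]
position: [0.6937, 0.0075, 0.0604]
force: [-0.5, -0.2, 0.9]
position: [0.6937, 0.0075, 0.0593]
force: [-0.6, -0.1, 2.2]
position: [0.6937, 0.0075, 0.0584]
force: [0.0, 1.1, 4.1]
position: [0.6937, 0.0075, 0.0574]
force: [-0.5, -0.3, 4.2]
position: [0.6937, 0.0075, 0.0564]
force: [-0.2, 0.3, 4.2]
position: [0.6937, 0.0075, 0.0554]
force: [-1.2, 0.2, 5.6]
position: [0.6937, 0.0075, 0.0544]
force: [-0.7, 1.3, 6.1]
```

Middle is still at 6 N and rising 5 mm into the spring, so it's worn too. On to the right one, passing higher because of the bottle.

```bash
{ 
python3 -m handwheel '[{"dx":0,"dy":0,"dz":-4,"wx":0,"wy":0,"wz":0,"claw":0},{"dx":1.5,"dy":0,"dz":-4,"wx":0,"wy":0,"wz":0,"claw":0},{"dx":2.3,"dy":-4.6,"dz":0,"wx":0,"wy":0,"wz":0,"claw":0},{"dx":1.7,"dy":-4.6,"dz":0,"wx":0,"wy":0,"wz":0,"claw":0},{"dx":1.7,"dy":-4.6,"dz":0,"wx":0,"wy":0,"wz":0,"claw":0},{"dx":1.7,"dy":-4.6,"dz":0,"wx":0,"wy":0,"wz":0,"claw":0},{"dx":1.7,"dy":-4.6,"dz":0,"wx":0,"wy":0,"wz":0,"claw":0},{"dx":0,"dy":-4.6,"dz":0,"wx":0,"wy":0,"wz":0,"claw":0}]'
python3 -m handwheel '[{"dx":0,"dy":0,"dz":3.5,"wx":0,"wy":0,"wz":0,"claw":0},{"dx":0,"dy":0,"dz":2.5,"wx":0,"wy":0,"wz":0,"claw":0},{"dx":0,"dy":0,"dz":0.6,"wx":0,"wy":0,"wz":0,"claw":0},{"dx":0,"dy":0,"dz":0,"wx":0,"wy":0,"wz":0,"claw":0}]'
} | grep -E "pos|^force"
```

```text
position: [0.5861, -0.2701, 0.1343]
force: [1.5, 0.8, 0.8]
position: [0.5875, -0.2684, 0.0685]
force: [-0.9, -0.8, 0.3]
```

```bash
{ 
python3 -m handwheel '[{"dx":0,"dy":0,"dz":0.3,"wx":0,"wy":0,"wz":0,"claw":0},{"dx":0,"dy":0,"dz":0.2,"wx":0,"wy":0,"wz":0,"claw":0}]'
python3 -m handwheel '[{"dx":0,"dy":0,"dz":0.1,"wx":0,"wy":0,"wz":0,"claw":0},{"dx":0,"dy":0,"dz":0.1,"wx":0,"wy":0,"wz":0,"claw":0}]'
python3 -m handwheel '[{"dx":0,"dy":0,"dz":0.1,"wx":0,"wy":0,"wz":0,"claw":0}]'
python3 -m handwheel '[{"dx":0,"dy":0,"dz":0.1,"wx":0,"wy":0,"wz":0,"claw":0}]'
python3 -m handwheel '[{"dx":0,"dy":0,"dz":0.1,"wx":0,"wy":0,"wz":0,"claw":0}]'
python3 -m handwheel '[{"dx":0,"dy":0,"dz":0.1,"wx":0,"wy":0,"wz":0,"claw":0}]'
python3 -m handwheel '[{"dx":0,"dy":0,"dz":0.1,"wx":0,"wy":0,"wz":0,"claw":0}]'
python3 -m handwheel '[{"dx":0,"dy":0,"dz":0.1,"wx":0,"wy":0,"wz":0,"claw":0}]'
python3 -m handwheel '[{"dx":0,"dy":0,"dz":0.1,"wx":0,"wy":0,"wz":0,"claw":0}]'
} | grep -E "pos|^force"
```

```text
position: [0.5877, -0.2685, 0.0639]
force: [0.5, 0.2, -0.5]
position: [0.5875, -0.2685, 0.0614]
force: [0.0, -0.3, 1.5]
position: [0.5875, -0.2685, 0.0604]
force: [1.2, -0.1, 1.1]
position: [0.5875, -0.2684, 0.0594]
force: [-0.2, 0.4, 5.2]
position: [0.5875, -0.2685, 0.0586]
force: [-2.6, 0.9, 7.7]
position: [0.5875, -0.2685, 0.0576]
force: [-1.8, 1.7, 7.6]
position: [0.5875, -0.2685, 0.0565]
force: [-1.2, 0.2, 4.6]
position: [0.5875, -0.2685, 0.0553]
force: [1.5, 0.7, 0.2]
position: [0.5874, -0.2684, 0.0542]
force: [1.7, -0.2, 0.4]
```

The right one snaps over: it peaks at 7.7 N and drops to nothing. Following it down to its stop.

```bash
{ 
python3 -m handwheel '[{"dx":0,"dy":0,"dz":0.1,"wx":0,"wy":0,"wz":0,"claw":0}]'
python3 -m handwheel '[{"dx":0,"dy":0,"dz":0.05,"wx":0,"wy":0,"wz":0,"claw":0}]'
python3 -m handwheel '[{"dx":0,"dy":0,"dz":0.05,"wx":0,"wy":0,"wz":0,"claw":0}]'
python3 -m handwheel '[{"dx":0,"dy":0,"dz":0.05,"wx":0,"wy":0,"wz":0,"claw":0}]'
} | grep -E "pos|^force"
```

```text
position: [0.5874, -0.2684, 0.0531]
force: [0.5, 0.3, 0.6]
position: [0.5874, -0.2684, 0.0527]
force: [0.2, -0.3, 1.0]
position: [0.5873, -0.2684, 0.0522]
force: [0.1, -0.1, 0.4]
position: [0.5873, -0.2684, 0.0518]
force: [-0.3, 0.2, 2.2]
```

```bash
{ 
python3 -m handwheel '[{"dx":0,"dy":0,"dz":0.05,"wx":0,"wy":0,"wz":0,"claw":0}]'
python3 -m handwheel '[{"dx":0,"dy":0,"dz":0.05,"wx":0,"wy":0,"wz":0,"claw":0}]'
} | grep -E "pos|^force|clock"
```

```text
clock: 11.9
position: [0.5874, -0.2685, 0.0514]
force: [-1.7, 0.2, 2.7]
clock: 12.02
position: [0.5874, -0.2684, 0.0509]
force: [-1.3, 1.3, 4.1]
```

```bash
{ 
python3 -m handwheel '[{"dx":0,"dy":0,"dz":-0.1,"wx":0,"wy":0,"wz":0,"claw":0},{"dx":0,"dy":0,"dz":-2,"wx":0,"wy":0,"wz":0,"claw":0},{"dx":0,"dy":0,"dz":-6,"wx":0,"wy":0,"wz":0,"claw":0},{"dx":2,"dy":4.5,"dz":-3,"wx":0,"wy":0,"wz":0,"claw":0},{"dx":2,"dy":4.5,"dz":-3,"wx":0,"wy":0,"wz":0,"claw":0},{"dx":2,"dy":4.5,"dz":-3,"wx":0,"wy":0,"wz":0,"claw":0},{"dx":2,"dy":4.5,"dz":-3,"wx":0,"wy":0,"wz":0,"claw":0},{"dx":2,"dy":4.5,"dz":0,"wx":0,"wy":0,"wz":0,"claw":75}]'
python3 -m handwheel '[{"dx":2,"dy":4.5,"dz":0,"wx":0,"wy":0,"wz":0,"claw":75},{"dx":2,"dy":4.5,"dz":0,"wx":0,"wy":0,"wz":0,"claw":75},{"dx":2,"dy":4.3,"dz":0,"wx":0,"wy":0,"wz":0,"claw":75},{"dx":0,"dy":0,"dz":0,"wx":0,"wy":0,"wz":0.1,"claw":75},{"dx":0,"dy":0,"dz":0,"wx":0,"wy":0,"wz":0.09,"claw":75},{"dx":0,"dy":0,"dz":0,"wx":0,"wy":-0.175,"wz":0,"claw":75},{"dx":0,"dy":0,"dz":0,"wx":0,"wy":-0.175,"wz":0,"claw":75},{"dx":0,"dy":0,"dz":0,"wx":0,"wy":0,"wz":0,"claw":75}]'
}
cat >> h.py <<'E'
from scipy.spatial.transform import Rotation as Ro
def rel(P):
    s=monitor.observe(); M=Ro.from_euler("xyz",s["tool_rot"]).as_matrix(); print("pos",np.round(s["position"],4),"z",M[:,2].round(3),"y",M[:,1].round(3)); return (M.T@(np.array(P)-s["position"])*100).round(2)
E
python3 - <<'E'
from h import *
F=np.array([.493,.078,.030]); a=np.array([-.337,.065,.939])
print(rel(F+.15*a),rel(F+.061*a))
f=optics.grab_frame("top"); cv2.imwrite("pics/t3.png",cv2.resize(f["frame"][120:260,230:400],None,fx=4,fy=4,interpolation=2))
E
```

```text
clock: 13.02
position: [0.4878, -0.042, 0.2551]
tool_rot: [-3.141, 0.005, 3.141]
force: [1.0, 0.8, -0.4]
grip_width: 0.0172
finger_force: 0.0
clock: 14.02
position: [0.4266, 0.0889, 0.2526]
tool_rot: [-3.138, 0.337, 2.951]
force: [0.2, -0.8, 1.2]
grip_width: 0.0641
finger_force: 0.0
pos [0.4266 0.0889 0.2526] z [ 0.324 -0.066 -0.944] y [ 0.19   0.982 -0.004]
pos [0.4266 0.0889 0.2526] z [ 0.324 -0.066 -0.944] y [ 0.19   0.982 -0.004]
[1.22 0.22 8.23] [ 1.1   0.26 17.13]
```

View pics/t3.png

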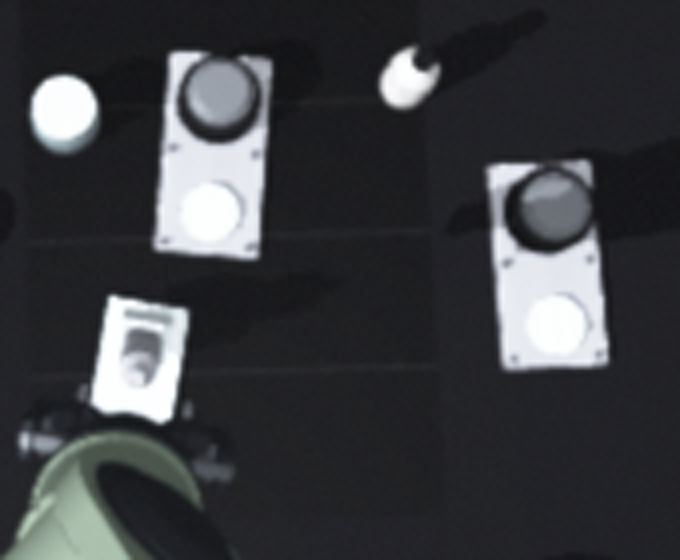

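The gripper sits over the leaning machine, and the right cap is down and dark. I'm approaching along the machine's axis.

```bash
python3 -m handwheel '[{"dx":1.1,"dy":0.2,"dz":4,"wx":0,"wy":0,"wz":0,"claw":75},{"dx":0,"dy":0,"dz":3,"wx":0,"wy":0,"wz":0,"claw":75},{"dx":0,"dy":0,"dz":1,"wx":0,"wy":0,"wz":0,"claw":75},{"dx":0,"dy":0,"dz":0,"wx":0,"wy":0,"wz":0,"claw":75}]'
python3 - <<'E'
from h import *
F=np.array([.493,.078,.030]); a=np.array([-.337,.065,.939])
print(rel(F+.15*a),rel(F+.061*a))
f=optics.grab_frame("scene"); cv2.imwrite("pics/s3.png",cv2.resize(f["frame"][130:225,200:290],None,fx=6,fy=6,interpolation=2))
E
```

```text
clock: 14.58
position: [0.4446, 0.0869, 0.1721]
tool_rot: [-3.136, 0.333, 2.949]
force: [-0.2, -0.5, 0.1]
grip_width: 0.0641
finger_force: 0.0
pos [0.4446 0.0869 0.1721] z [ 0.32  -0.068 -0.945] y [ 0.193  0.981 -0.005]
pos [0.4446 0.0869 0.1721] z [ 0.32  -0.068 -0.945] y [ 0.193  0.981 -0.005]
[0.25 0.05 0.05] [0.1  0.1  8.94]
```

View pics/s3.png

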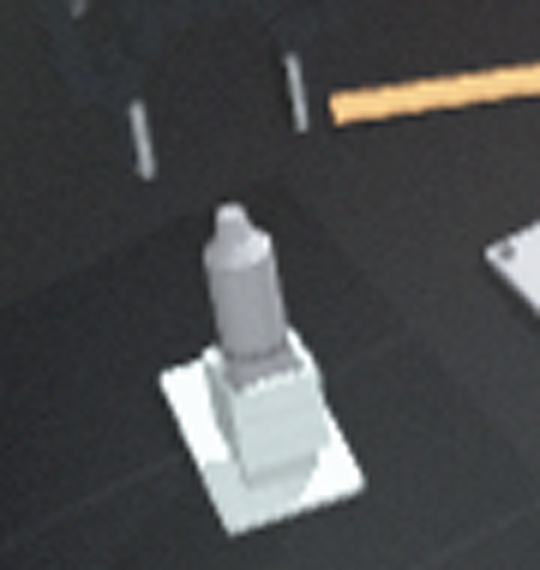

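The finger tips at (147,175) and (302,128) straddle the machine's axis evenly. Descending and gripping.

```bash
python3 -m handwheel '[{"dx":0.2,"dy":0.1,"dz":2,"wx":0,"wy":-0.015,"wz":0,"claw":75},{"dx":0,"dy":0,"dz":3,"wx":0,"wy":0,"wz":0,"claw":75},{"dx":0,"dy":0,"dz":2.5,"wx":0,"wy":0,"wz":0,"claw":75},{"dx":0,"dy":0,"dz":1.3,"wx":0,"wy":0,"wz":0,"claw":75},{"dx":0,"dy":0,"dz":0,"wx":0,"wy":0,"wz":0,"claw":75}]'
python3 -m handwheel '[{"dx":0,"dy":0,"dz":0,"wx":0,"wy":0,"wz":0,"claw":20},{"dx":0,"dy":0,"dz":0,"wx":0,"wy":0,"wz":0,"claw":20},{"dx":0,"dy":0,"dz":0,"wx":0,"wy":0,"wz":0,"claw":20},{"dx":0,"dy":0,"dz":0,"wx":0,"wy":0,"wz":0,"claw":20},{"dx":0,"dy":0,"dz":0,"wx":0,"wy":0,"wz":0,"claw":20},{"dx":0,"dy":0,"dz":0,"wx":0,"wy":0,"wz":0,"claw":20}]' 40
python3 - <<'E'
from h import *
F=np.array([.493,.078,.030]); a=np.array([-.337,.065,.939])
print(rel(F+.061*a)); print(np.round(monitor.observe()["moment"],2))
E
```

```text
clock: 15.25
position: [0.4722, 0.0825, 0.0891]
tool_rot: [-3.137, 0.35, 2.95]
force: [-0.2, 0.0, -0.4]
grip_width: 0.0642
finger_force: 0.0
clock: 16.0
position: [0.4718, 0.0825, 0.0899]
tool_rot: [-3.138, 0.351, 2.949]
force: [-4.4, -1.1, 12.4]
grip_width: 0.0309
finger_force: 38.4
pos [0.4718 0.0825 0.0899] z [ 0.337 -0.069 -0.939] y [ 0.193  0.981 -0.003]
[ 0.02 -0.04  0.27]
[-0.48  0.49 -0.16]
```

```bash
python3 -m handwheel '[{"dx":0,"dy":0,"dz":-0.5,"wx":0,"wy":0,"wz":0,"claw":20},{"dx":0,"dy":0,"dz":-1,"wx":0,"wy":0,"wz":0,"claw":20},{"dx":0,"dy":0,"dz":-1.5,"wx":0,"wy":0,"wz":0,"claw":20},{"dx":0,"dy":0,"dz":-2,"wx":0,"wy":0,"wz":0,"claw":20},{"dx":0,"dy":0,"dz":-2,"wx":0,"wy":0,"wz":0,"claw":20},{"dx":0,"dy":0,"dz":-2,"wx":0,"wy":0,"wz":0,"claw":20},{"dx":0,"dy":0,"dz":-1,"wx":0,"wy":0,"wz":0,"claw":20},{"dx":0,"dy":0,"dz":0,"wx":0,"wy":0,"wz":0,"claw":20}]'
python3 - <<'E'
from h import *
f=optics.grab_frame("scene"); cv2.imwrite("pics/s4.png",cv2.resize(f["frame"][115:225,190:290],None,fx=5,fy=5,interpolation=2))
E
```

```text
clock: 17.0
position: [0.438, 0.0895, 0.1838]
tool_rot: [-3.139, 0.351, 2.949]
force: [-0.1, -0.1, -1.8]
grip_width: 0.0305
finger_force: 40.1
```

View pics/s4.png

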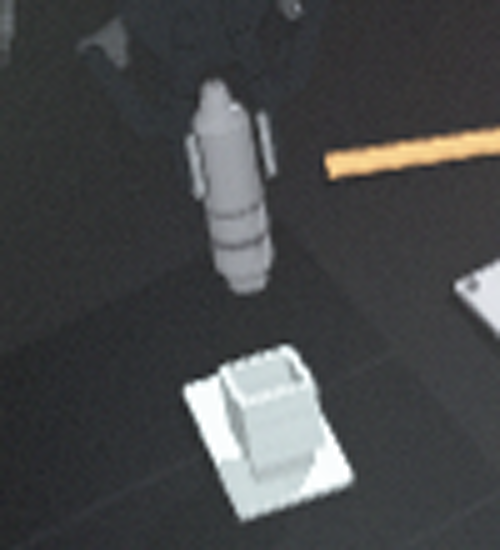

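The machine is held straight between the pads and its foot is clear of the pocket. Next I upright it and carry it to the right dock.

```bash
{ python3 -m handwheel '[{"dx":0,"dy":0,"dz":-2,"wx":0,"wy":0.117,"wz":0,"claw":20},{"dx":0,"dy":0,"dz":-1,"wx":0,"wy":0.117,"wz":0,"claw":20},{"dx":0,"dy":0,"dz":0,"wx":0,"wy":0.117,"wz":0,"claw":20},{"dx":0,"dy":0,"dz":0,"wx":0,"wy":0,"wz":-0.1,"claw":20},{"dx":0,"dy":0,"dz":0,"wx":0,"wy":0,"wz":-0.09,"claw":20},{"dx":-0.6,"dy":-4.2,"dz":0,"wx":0,"wy":0,"wz":0,"claw":20},{"dx":-0.7,"dy":-4.2,"dz":0,"wx":0,"wy":0,"wz":0,"claw":20},{"dx":-0.7,"dy":-4.2,"dz":0,"wx":0,"wy":0,"wz":0,"claw":20}]'
python3 -m handwheel '[{"dx":-0.6,"dy":-4.2,"dz":0,"wx":0,"wy":0,"wz":0,"claw":20},{"dx":-0.6,"dy":-4.2,"dz":0,"wx":0,"wy":0,"wz":0,"claw":20},{"dx":-0.6,"dy":-4.2,"dz":1,"wx":0,"wy":0,"wz":0,"claw":20},{"dx":-0.6,"dy":-4.2,"dz":2,"wx":0,"wy":0,"wz":0,"claw":20},{"dx":-0.6,"dy":-4.2,"dz":2,"wx":0,"wy":0,"wz":0,"claw":20},{"dx":-0.2,"dy":-3,"dz":2,"wx":0,"wy":0,"wz":0,"claw":20},{"dx":0,"dy":0,"dz":0,"wx":0,"wy":0,"wz":0,"claw":20},{"dx":0,"dy":0,"dz":0,"wx":0,"wy":0,"wz":0,"claw":20}]'
} | grep -v finger
python3 - <<'E'
from h import *
print(rel([.490,-.281,.0795]))
A=[cv2.resize(f["frame"][r:r+80,c:c+80],(400,400),interpolation=2) for n,r,c in(("scene",200,90),("top",150,330)) for f in [optics.grab_frame(n)]]
cv2.imwrite("pics/p1.png",np.hstack(A))
E
```

```text
clock: 18.05
position: [0.4505, -0.0389, 0.2084]
tool_rot: [-3.125, 0.029, 3.134]
force: [-0.5, 0.3, -2.0]
grip_width: 0.0314
clock: 19.05
position: [0.4825, -0.2783, 0.1434]
tool_rot: [-3.126, 0.028, 3.134]
force: [-0.5, -0.7, -1.9]
grip_width: 0.031
pos [ 0.4825 -0.2783  0.1434] z [ 0.028 -0.016 -0.999] y [ 0.008  1.    -0.016]
[-0.57 -0.16  6.41]
```

View pics/p1.png

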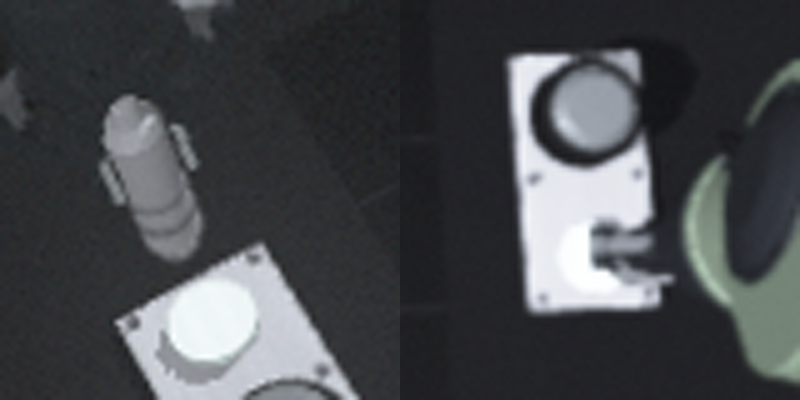

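```bash
python3 -m handwheel '[{"dx":-0.7,"dy":-0.2,"dz":2,"wx":-0.016,"wy":0.028,"wz":0,"claw":20},{"dx":0,"dy":0,"dz":1,"wx":0,"wy":0,"wz":0,"claw":20},{"dx":0,"dy":0,"dz":0,"wx":0,"wy":0,"wz":0,"claw":20},{"dx":0,"dy":0,"dz":0,"wx":0,"wy":0,"wz":0,"claw":20}]' | grep -v finger
python3 - <<'E'
from h import *
print(rel([.490,-.281,.0795]))
s=monitor.observe(); z=Ro.from_euler("xyz",s["tool_rot"]).as_matrix()[:,2]; F=s["position"]+.0635*z
f=optics.grab_frame("scene"); g=cv2.resize(f["frame"][200:280,90:170],(560,560),interpolation=2)
def P(X): return tuple(((proj(f,X)+.5-[90,200])*7).astype(int).tolist())
x,y=np.eye(3)[:2]; 
for o in(x*.016,-x*.016,y*.016,-y*.016): cv2.line(g,P(F-.013*z+o),P(F-.1*z+o),(0,0,255),1)
cv2.line(g,P(F),P(F-.12*z),(0,255,0),1)
D=np.array([.490,-.281,.016])
cv2.polylines(g,[np.array([P(D+.025*np.array([np.cos(t),np.sin(t),0])) for t in np.linspace(0,6.3,40)])],True,(255,0,0),1)
cv2.imwrite("pics/p2.png",g)
E
```

```text
clock: 19.65
position: [0.4901, -0.2811, 0.1148]
tool_rot: [-3.141, 0.002, 3.134]
force: [0.5, 0.3, -2.3]
grip_width: 0.0309
pos [ 0.4901 -0.2811  0.1148] z [ 0.002 -0.001 -1.   ] y [ 0.008  1.    -0.001]
[0.02 0.01 3.53]
```

View pics/p2.png

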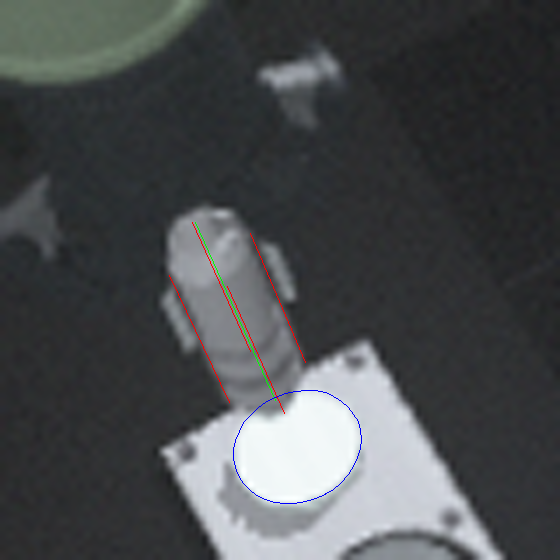

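The overlay matches: the machine is upright and the dock circle coincides. Lowering.

```bash
{ python3 -m handwheel '[{"dx":0,"dy":0,"dz":1.5,"wx":0,"wy":0,"wz":0,"claw":20},{"dx":0,"dy":0,"dz":1,"wx":0,"wy":0,"wz":0,"claw":20},{"dx":0,"dy":0,"dz":0.4,"wx":0,"wy":0,"wz":0,"claw":20},{"dx":0,"dy":0,"dz":0,"wx":0,"wy":0,"wz":0,"claw":20}]'
python3 -m handwheel '[{"dx":0,"dy":0,"dz":0.15,"wx":0,"wy":0,"wz":0,"claw":20},{"dx":0,"dy":0,"dz":0.15,"wx":0,"wy":0,"wz":0,"claw":20}]'
python3 -m handwheel '[{"dx":0,"dy":0,"dz":0.1,"wx":0,"wy":0,"wz":0,"claw":20}]'
python3 -m handwheel '[{"dx":0,"dy":0,"dz":0.1,"wx":0,"wy":0,"wz":0,"claw":20}]'
} | grep -E "pos|^force"
```

```text
position: [0.4901, -0.2812, 0.0847]
force: [0.1, -0.1, -2.1]
position: [0.4904, -0.2814, 0.0824]
force: [0.2, -0.0, -2.1]
position: [0.4903, -0.2813, 0.0812]
force: [0.5, -0.6, -2.2]
position: [0.4903, -0.2813, 0.0801]
force: [-0.8, -0.2, -2.4]
```

```bash
{ python3 -m handwheel '[{"dx":0,"dy":0,"dz":0.05,"wx":0,"wy":0,"wz":0,"claw":20},{"dx":0,"dy":0,"dz":0.05,"wx":0,"wy":0,"wz":0,"claw":20}]'
python3 -m handwheel '[{"dx":0,"dy":0,"dz":0.05,"wx":0,"wy":0,"wz":0,"claw":20},{"dx":0,"dy":0,"dz":0,"wx":0,"wy":0,"wz":0,"claw":20}]'
python3 -m handwheel '[{"dx":0,"dy":0,"dz":0.05,"wx":0,"wy":0,"wz":0,"claw":20},{"dx":0,"dy":0,"dz":0,"wx":0,"wy":0,"wz":0,"claw":20}]'
} | grep -E "pos|^force"
```

```text
position: [0.4905, -0.2814, 0.0796]
force: [-2.0, 0.8, 12.3]
position: [0.4907, -0.2814, 0.0796]
force: [-2.1, 1.4, 15.4]
position: [0.4909, -0.2815, 0.0795]
force: [-3.8, 3.1, 23.3]
```

```bash
{ python3 -m handwheel '[{"dx":0,"dy":0,"dz":-0.12,"wx":0,"wy":0,"wz":0,"claw":20},{"dx":0,"dy":0,"dz":0,"wx":0,"wy":0,"wz":0,"claw":20}]'
} | grep -E "pos|^force"
```

```text
position: [0.4905, -0.2814, 0.0797]
force: [-1.2, 0.2, 6.0]
```

```bash
python3 -m handwheel '[{"dx":0,"dy":0,"dz":0,"wx":0,"wy":0,"wz":0,"claw":38},{"dx":0,"dy":0,"dz":0,"wx":0,"wy":0,"wz":0,"claw":42},{"dx":0,"dy":0,"dz":0,"wx":0,"wy":0,"wz":0,"claw":50},{"dx":0,"dy":0,"dz":0,"wx":0,"wy":0,"wz":0,"claw":65},{"dx":0,"dy":0,"dz":0,"wx":0,"wy":0,"wz":0,"claw":80},{"dx":0,"dy":0,"dz":0,"wx":0,"wy":0,"wz":0,"claw":80},{"dx":0,"dy":0,"dz":0,"wx":0,"wy":0,"wz":0,"claw":80}]' 20
python3 - <<'E'
from h import *
f=optics.grab_frame("scene"); cv2.imwrite("pics/p3.png",cv2.resize(f["frame"][200:300,80:180],(600,600),interpolation=2))
E
```

```text
clock: 22.58
position: [0.4902, -0.2813, 0.0794]
tool_rot: [-3.141, 0.001, 3.134]
force: [-0.3, 0.3, 0.2]
grip_width: 0.0687
finger_force: 0.0
```

View pics/p3.png

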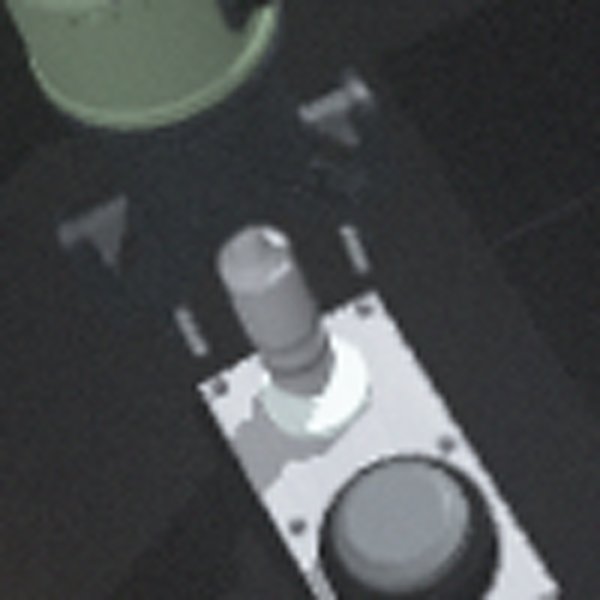

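The machine stands on the dock disc, clear of both fingers. Retreating straight up.

```bash
python3 -m handwheel '[{"dx":0,"dy":0,"dz":-1.5,"wx":0,"wy":0,"wz":0,"claw":80},{"dx":0,"dy":0,"dz":-3,"wx":0,"wy":0,"wz":0,"claw":80},{"dx":0,"dy":0,"dz":-4,"wx":0,"wy":0,"wz":0,"claw":80},{"dx":0,"dy":0,"dz":-5,"wx":0,"wy":0,"wz":0,"claw":80},{"dx":4,"dy":4,"dz":-1,"wx":0,"wy":0,"wz":0,"claw":80},{"dx":4,"dy":4,"dz":0,"wx":0,"wy":0,"wz":0,"claw":80},{"dx":0,"dy":4,"dz":0,"wx":0,"wy":0,"wz":0,"claw":80},{"dx":0,"dy":0,"dz":0,"wx":0,"wy":0,"wz":0,"claw":80}]'
python3 - <<'E'
from h import *
f=optics.grab_frame("scene"); t=optics.grab_frame("top")
F=np.array([.490,-.281,.016]);print([proj(q,F+[0,0,h]).round(1).tolist() for q in(f,t) for h in(0,.12)])
cv2.imwrite("pics/p4.png",np.hstack([cv2.resize(f["frame"][210:310,80:180],(400,400),interpolation=2),cv2.resize(t["frame"][140:240,320:420],(400,400),interpolation=2)]))
E
```

```text
clock: 23.62
position: [0.4111, -0.1584, 0.2256]
tool_rot: [-3.14, 0.003, 3.137]
force: [-0.4, -0.2, -0.4]
grip_width: 0.0685
finger_force: 0.0
[[132.0, 263.3], [121.0, 239.1], [369.4, 201.3], [381.0, 198.1]]
```

View pics/p4.png

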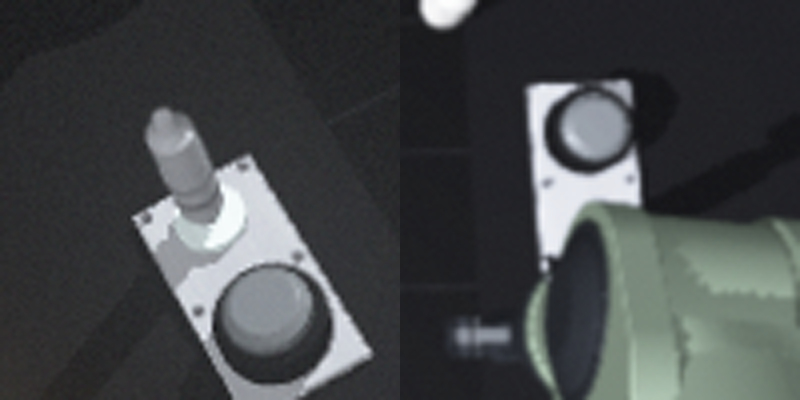

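The nozzle tip is at (121.2,238) against a predicted (121.0,239.1) for upright on the dock centre, and the right cap is still down. Handing in.

```bash
python3 -c "
from workcell import job_done; print(job_done())"
```

```text
the job is handed in; nothing more can be done
None
```

The right switch is the working one: I pressed it down to its stop and left it down, stood the tattoo machine upright on its dock disc, and handed the job in at about 24 s of robot time.

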